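# Change the light filter on a locked photometer

## Task

Change the photometer's light filter from red to green: slide the black lock tab fully over to its unlocked end (white mark), press the green key fully home so that it stays down and the red key pops up, then slide the tab fully back to its locked end (red mark). Do not push the blue or yellow key down, and leave the bottle, the beaker and the tube rack where they stand.

Things in the scene. Friction and masses are not known exactly. Their poses are not given: they have to be found in the camera images.
- photometer: Fixed white bench photometer, turned about the vertical only. Origin at table level; x points away from the robot side, y along the key row. Housing x -125 to +85 mm, y -125 to +245 mm, flat panel 70 mm above the table; a raised head (x -50 to +80, y 145 to 245 mm) reaches 111 mm, its lid knob 130 mm. Four coloured keys stand in a row along y, in an order that varies.
- key_field (a point): Centre of the key row, on the panel (photometer x = 20 mm, y = 0). Keys at y = -78, -26, 26, 78 mm from it, 10 mm gaps. A hidden spring latch holds one key down; pressing another fully home latches that one and lets the first spring up (a half press may leave none latched). With the lock tab at its locked end no key goes down more than 3 to 5 mm.
- lock_tab (a point): Grip point on the black lock tab with an orange stripe, on the robot side of the keys (photometer x = -85 mm), 98 mm above the table, 12 mm below the tab's top. The tab is 14 mm thick along the photometer's x, 50 mm long along its y, and reaches 40 mm above the panel. Clear gap to the key caps 63 mm.
- lock_slide (a joint): lock tab position (m): 0 = locked end (red mark, tab centred at photometer y = 0), 0.040 = unlocked end (white mark); it slides along the photometer's +y, stays where it is left, friction about 2.5 N. It unlocks the keys beyond about 0.025, and can only be slid back to locked when no key is half pressed.
- green_top (a point): centre of the top face of the green key (rounded box cap, 70 mm along the photometer's x, 42 mm along its y, standing 24 mm above the panel when up); moves with the key; axes parallel to the photometer's.
- red_top (a point): centre of the top face of the red key (rounded box cap, 70 mm along the photometer's x, 42 mm along its y, standing 24 mm above the panel when up); moves with the key; axes parallel to the photometer's.
- blue_top (a point): centre of the top face of the blue key (rounded box cap, 70 mm along the photometer's x, 42 mm along its y, standing 24 mm above the panel when up); moves with the key; axes parallel to the photometer's.
- yellow_top (a point): centre of the top face of the yellow key (rounded box cap, 70 mm along the photometer's x, 42 mm along its y, standing 24 mm above the panel when up); moves with the key; axes parallel to the photometer's.
- key_green (a joint): press-down position of the green key cap (m): 0 = fully up, grows as it goes down, 0.016 = bottom stop; it reads about 0.013 when latched down. Starts up. When unlocked it takes up to about 13 N to press home; it must be pushed past 0.014 to latch, then rises to 0.013 when let go.
- key_red (a joint): press-down position of the red key cap (m): 0 = fully up, grows as it goes down, 0.016 = bottom stop; it reads about 0.013 when latched down. Starts latched down.
- key_blue (a joint): press-down position of the blue key cap (m): 0 = fully up, grows as it goes down, 0.016 = bottom stop; it reads about 0.013 when latched down. Starts up.
- key_yellow (a joint): press-down position of the yellow key cap (m): 0 = fully up, grows as it goes down, 0.016 = bottom stop; it reads about 0.013 when latched down. Starts up.
- amber_bottle: bystander: amber glass reagent bottle, 68 mm across, 150 mm tall, loose; origin at the centre of its underside.
- beaker: bystander: glass beaker, 72 mm across, 95 mm tall, loose; origin at the centre of its underside.
- tube_rack: bystander: wooden rack with five test tubes, 60 x 200 mm, 112 mm to the tube tops, loose, to the right of the photometer; origin at the centre of its underside.

How it is judged:
By the outcome, as a careful person would: the job done as asked, in the order asked, and still so for the second after the job is handed in, with the robot touching nothing.
It also fails if it takes over 51 s, if anything falls off the work surface, if the arm or the gripper's body presses on something with over 40 N, if the wrist force passes 120 N, or if a joint passes its speed limit or range.

## Robot

A 6-joint arm with a two-finger parallel gripper is mounted at the origin on the work surface. World frame = base frame: x ahead of the robot, y to its left, z up, the work surface at z = 0. Lengths are in m, angles in rad, forces in N, time in s.
With the tool pointing down it reaches from about 0.275 to 0.975 m from the base axis. Payload 8.4 kg.
Tool frame: the origin (TCP) lies at the very end of the fingers, on their centre line; the grasp point (between the pads) lies 19 mm behind it; z points along the fingers, y is the direction in which the jaws open and shut (so a half turn about z gives the same grasp; the last joint's range is limited). The gripper opens to 92 mm and grips with 3 to 60 N. Pads are 20 mm wide; open, the fingers measure 128 mm over their backs; the gripper's body (75 mm by 189 mm) begins 69 mm behind the grasp point.
Start: joints at [-1.113, 0.353, 1.633, -0, 1.155, -0.002], TCP at [0.277, -0.56, 0.215] pointing down, gripper open.
Joint ranges: [-2.63, 2.63], [-0.92, 2.1], [0.06, 2.66], [-1.3, 4.44], [0, 2.69], [-3.02, 3.02]. Speed limits (rad/s): [2.22, 2.22, 2.79, 3.14, 3.14, 3.14].

## Interface

Orientations are given as a 3x3 rotation matrix whose columns are the frame's x, y, z axes.
In Python, from bench import r gives the robot as it stands.
- The arm moves only by the tool servo_tool, never from a script. Its arguments are lists of equal length, an entry for each row: "travel": the shift along the world's x, y, z in mm, a list of three; "angular": the turn, a rotation vector about the world's x, y, z in degrees, a list of three; "gripper": the finger opening in mm, from 0 to 91.9. In form: {"travel": [[tx, ty, tz], ...], "angular": [[rx, ry, rz], ...], "gripper": [gripper, ...]}. A call has 1 to 10 rows; each row is the pose to reach, as a shift and turn from the pose commanded when the call began; what a row does not reach only later rows make up. A row lasts 1/8 s, in which the tool goes at most 62.5 mm and 10.7 degrees, less where a joint would pass 70% of its speed; a pose out of reach is approached as far as the arm can. A call with a gripper value outside its range is refused whole. The fingers move at their own pace and stop on an object; "newtons" is the grip in N (left out, the last holds). Time passes only in rows, so rows that repeat a pose let the fingers close. It gives the time, the measured TCP pose, the force and the opening at its end, in the units of the state.
- r.read_state(): the state, without advancing time (a new reading comes with each control period).
- r.camera(name): name is "side" or "top" or "wrist"; returns (picture, depth): 420x560x3 uint8, red, green, blue; 420x560 float32, m along the optical axis (not along the pixel's ray), 0 where there is no reading.
- r.camera_params(name): a dict with "fov_y" (degrees; the focal length in pixels is half the picture's height over the tangent of half this angle, whatever the lens; pixels are square), "cx", "cy" (the principal point, pixels), "k1" (the pictures are not rectified: a ray, as slopes to the right and down, at radius r is drawn at 1 + k1 r^2 times it, then the intrinsics apply), "rvec" (rotation vector, rad) and "tvec" (3), from world to camera coordinates, as OpenCV has them; the wrist camera has in their place "mount" (4x4, takes a point from camera to tool coordinates, whose origin is the TCP and whose axes are the flange's). Camera axes: x right, y down, z forward; pixel columns grow to the right and rows downward; lengths in m; the calibration is good to about 2 mm. A picture is of the moment at which its call begins: read the wrist's pose just before it. camera_params takes no time and is no camera call.
- r.finish_job(): hands the job in, once; it reports no verdict.
The state is a dict: "clock": time; "joint_positions": joint angles; "joint_velocities": joint speeds; "effort": joint torques, N m; "ee_pos": TCP position; "orientation": TCP orientation; "ft_force": force on the tool from outside, world axes, zero at the start; "ft_torque": the same for the moment, N m; "gripper_width": opening from 0.0 (shut) to 1.0 (fully open).
Only numpy, scipy, OpenCV 4.12 (cv2) and the standard library are available. Lean on these libraries where they do the work, as an engineer would, in place of code of your own. Each camera call takes 0.05 s, during which the arm holds its last target.

## Working session

There is one attempt and no reset: what is moved stays moved. The work goes in short steps, Python scripts to look and compute and a tool call to move; the robot and the scene stay as the last step left them, time stands still between calls to the robot, and variables do not carry over. Pictures are saved under pics/ and viewed, and the job is handed in when it is done.

Besides the shell and the picture viewer there is one more tool, called by a JSON object that holds its "method" and its "body". servo_tool: Moves the arm, as the interface text tells. Its arguments: {"type":"object","properties":{"travel":{"type":"array","items":{"type":"array","items":{"type":"number"}}},"angular":{"type":"array","items":{"type":"array","items":{"type":"number"}}},"gripper":{"type":"array","items":{"type":"number"}},"newtons":{"type":"number"}},"required":["travel","angular","gripper"]}

```bash
mkdir -p pics; ls
cat > h.py <<'E'
import numpy as np,cv2
from bench import r
def K(p):
    f=210/np.tan(np.radians(p['fov_y'])/2); return f
def pose(p,s=None):
    if 'mount' in p:
        T=np.eye(4);T[:3,:3]=np.array(s['orientation']);T[:3,3]=s['ee_pos'];return T@np.array(p['mount'])
    R=cv2.Rodrigues(np.array(p['rvec'],float))[0];t=np.array(p['tvec'],float).ravel()
    T=np.eye(4);T[:3,:3]=R.T;T[:3,3]=-R.T@t;return T
def rays(p,uv):
    f=K(p);uv=np.atleast_2d(np.array(uv,float))
    A=np.array([[f,0,p['cx']],[0,f,p['cy']],[0,0,1]])
    return cv2.undistortPoints(uv.reshape(-1,1,2),A,np.array([p['k1'],0,0,0,0.])).reshape(-1,2)
def onplane(p,T,uv,z):
    n=rays(p,uv);d=np.c_[n,np.ones(len(n))]@T[:3,:3].T
    return T[:3,3]+d*((z-T[2,3])/d[:,2])[:,None]
def cloud(p,T,D):
    v,u=np.mgrid[:420,:560];n=rays(p,np.c_[u.ravel(),v.ravel()])
    z=D.ravel()[:,None];c=np.c_[n*z,z];return (c@T[:3,:3].T+T[:3,3]).reshape(420,560,3)
def save(n,im,s=1): cv2.imwrite('pics/%s.png'%n,cv2.resize(im[...,::-1],None,fx=s,fy=s))
E
python3 - <<'E'
from h import *
for n in ['top','side']:
    im,D=r.camera(n);save(n+'0',im,1.4);np.savez(n+'0.npz',im=im,D=D);print(r.camera_params(n))
print(r.read_state())
E
```

```text
pics
{'fov_y': 45.71250133432565, 'cx': 287.5040810129322, 'cy': 212.16288281000467, 'k1': -0.0356588429620154, 'rvec': array([ 2.11598186, -2.16950562,  0.15349695]), 'tvec': array([0.06724872, 0.53197173, 1.42863294])}
{'fov_y': 57.31160596991232, 'cx': 273.8874578205657, 'cy': 209.16839777438673, 'k1': -0.06424204611732905, 'rvec': array([ 0.36786348, -2.66481646,  1.37984763]), 'tvec': array([0.50955326, 0.13831926, 0.97712023])}
{'clock': 0.1, 'joint_positions': array([-1.11336965e+00,  3.53617670e-01,  1.63404320e+00, -1.68775056e-05,
        1.15521478e+00, -2.40790049e-03]), 'joint_velocities': array([-1.80615180e-03, -1.10483696e-03, -7.61743729e-05,  5.10799046e-04,
       -9.09303303e-04, -1.07197057e-03]), 'effort': array([ 1.33969137e-03, -5.94901657e+01, -3.34930873e+01,  6.98379893e-02,
        1.83700409e-02, -6.92200388e-05]), 'ee_pos': array([ 0.27716832, -0.55968273,  0.21392164]), 'orientation': array([[ 8.96122894e-01,  4.43805613e-01, -5.80476555e-04],
       [ 4.43805992e-01, -8.96122164e-01,  1.14427374e-03],
       [-1.23427990e-05, -1.28302887e-03, -9.99999177e-01]]), 'ft_force': array([0.64065215, 0.0653062 , 0.58842396]), 'ft_torque': array([ 0.00230802,  0.03381188, -0.02609834]), 'gripper_width': 1.0029777430777027}
```

View pics/top0.png

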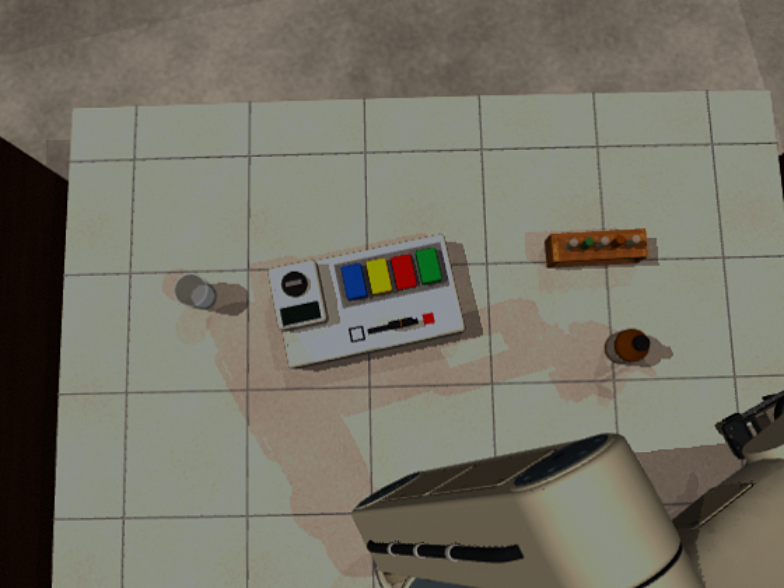

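View pics/side0.png

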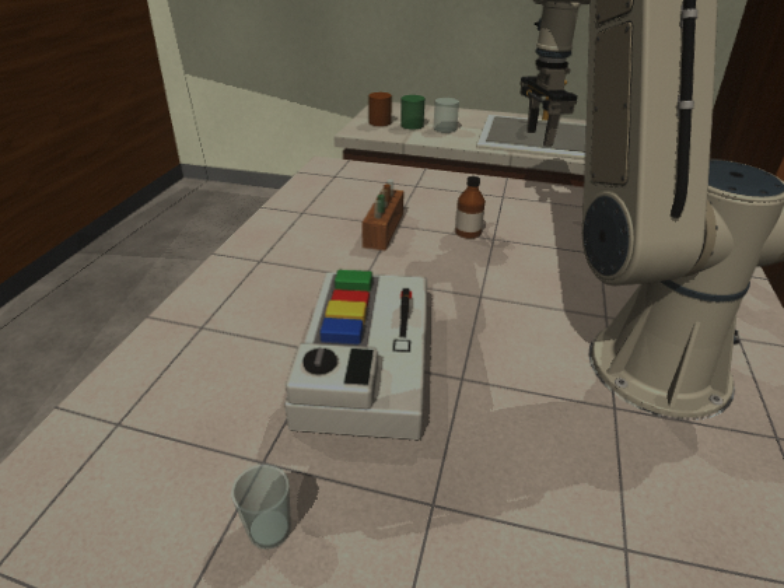

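The top view shows the keys from left (+y) to right as blue, yellow, red, green at about (355,280)…(428,266), with the tab near (403,323) at its red mark. I'll fit the photometer pose next.

Run:
```python
from h import *
from scipy.optimize import least_squares
for n in ['top','side']:
    d=np.load(n+'0.npz');im,D=d['im'],d['D'];p=r.camera_params(n);T=pose(p);C=cloud(p,T,D)
    h=cv2.cvtColor(im,cv2.COLOR_RGB2HSV);H,S,V=[h[...,i].astype(int) for i in range(3)]
    z=C[...,2]
    m={'blue':(H>105)&(H<130),'yellow':(H>20)&(H<35),'red':(H<6)|(H>174),'green':(H>50)&(H<80)}
    reg=np.zeros_like(S,bool)
    if n=='top': reg[165:225,235:325]=1
    else: reg[185:248,215:285]=1
    obs={}
    for k in m:
        mk=m[k]&(S>150)&reg&(V>60)
        q=C[mk]; zt=np.percentile(q[:,2],80); q=q[abs(q[:,2]-zt)<.006]
        (u)=cv2.minAreaRect((q[:,:2]*1000).astype(np.float32))
        obs[k]=np.array(u[0])/1000
        print(n,k,mk.sum(),zt.round(4),q.mean(0).round(4),np.round(u[0],1),np.round(u[1],1),round(u[2],1))
    Y={'blue':78,'yellow':26,'red':-26,'green':-78}
    ks=list(Y);A=np.array([[20,Y[k]] for k in ks])/1000;B=np.array([obs[k] for k in ks])
    f=lambda x:(A@np.array([[np.cos(x[2]),-np.sin(x[2])],[np.sin(x[2]),np.cos(x[2])]]).T+x[:2]-B).ravel()
    s=least_squares(f,[.7,0,0]);print(s.x,np.degrees(s.x[2]),(s.fun*1000).round(1))
    x=s.x;g=(C[...,:2]-x[:2])@np.array([[np.cos(x[2]),-np.sin(x[2])],[np.sin(x[2]),np.cos(x[2])]])
    pan=(g[...,0]>-.12)&(g[...,0]<-.11)&(abs(g[...,1])<.1)&(D>0);print('panel z',np.median(z[pan]),pan.sum())
    tab=(abs(g[...,0]+.085)<.03)&(abs(g[...,1])<.06)&(z>.088);print('tab',g[tab].mean(0),g[tab].min(0),g[tab].max(0),z[tab].max(),tab.sum())
    hs=(z>.055)&(z<.09)&(abs(g[...,0])<.2)&(abs(g[...,1])<.3);print('house',np.percentile(g[hs],[.5,99.5],axis=0))
d=np.load('top0.npz')['im'];save('topz',d[150:280,180:350],4.5)
d=np.load('side0.npz')['im'];save('sidez',d[180:320,195:320],4)
```

```text
top blue 341 0.0959 [0.561  0.1525 0.0941] [561.5 153.1] [69.2 40.3] 10.6
top yellow 347 0.0962 [0.5713 0.1019 0.0944] [571.2 101.9] [66.9 40.9] 10.1
top red 348 0.0839 [0.58   0.0507 0.082 ] [580.7  50.4] [69.2 41.2] 9.9
top green 329 0.0965 [ 5.90e-01 -3.00e-04  9.46e-02] [5.899e+02 2.000e-01] [68.3 40.6] 11.3
[0.5561694  0.07276394 0.18340517] 10.508341952597519 [ 0.1 -0.  -0.1  0.1 -0.1  0.5  0.2 -0.5]
panel z 0.0696001859235642 244
tab [-0.08601217  0.00280692] [-0.09253024 -0.02171489] [-0.07843103  0.02697629] 0.11735569695689052 101
house [[-0.12493402 -0.12326449]
 [ 0.08311961  0.23999565]]
side blue 438 0.0958 [0.5609 0.1571 0.0947] [561.8 154.6] [65.8 40.9] 9.6
side yellow 317 0.0961 [0.5709 0.1056 0.0948] [571.8 101.9] [67.5 44.7] 12.7
side red 180 0.0836 [0.5818 0.0474 0.0827] [582.3  47. ] [67.4 33.2] 9.0
side green 109 0.0962 [5.904e-01 1.000e-04 9.550e-02] [591.    2.1] [62.6 35.2] 10.9
[0.55708797 0.07264771 0.18939103] 10.85130673201812 [ 0.2 -1.5  0.   0.  -0.7  3.8  0.4 -2.3]
panel z 0.07128289920622422 180
tab [-0.0839591   0.01292525] [-0.0906968 -0.0226307] [-0.07683338  0.02943739] 0.113982325485667 104
house [[-0.12284318 -0.11830131]
 [ 0.08345347  0.24489761]]
```

```bash
echo
```

{"method": "servo_tool", "body": {"travel": [[10,31,0],[30,93,0],[50,155,0],[70,217,0],[90,279,0],[105,325,0],[120,371,0],[135,417,0],[145,450,0],[150,463,0]], "angular": [[0,0,4],[0,0,12],[0,0,20],[0,0,28],[0,0,36],[0,0,43],[0,0,50],[0,0,57],[0,0,60],[0,0,60]], "gripper": [80,70,60,54,54,54,54,54,54,54], "newtons": 20}}

```text
clock: 1.35
ee_pos: [0.4275, -0.0956, 0.2145]
orientation: [[0.062, 0.998, -0.0], [0.998, -0.062, 0.0], [0.0, -0.0, -1.0]]
ft_force: [0.6, 0.3, -0.4]
gripper_width: 0.593
```

{"method": "servo_tool", "body": {"travel": [[10,35,0],[25,75,0],[35,115,0],[42,145,0],[45,154,-10],[45.4,154,-20],[45.4,154,-30],[45.4,154,-30]], "angular": [[0,0,3],[0,0,7],[0,0,11],[0,0,13],[0,0,14],[0,0,14],[0,0,14],[0,0,14]], "gripper": [54,54,54,54,54,54,54,54]}}

```text
clock: 2.35
ee_pos: [0.4719, 0.0559, 0.1835]
orientation: [[-0.178, 0.984, -0.002], [0.984, 0.178, -0.0], [-0.0, -0.002, -1.0]]
ft_force: [-0.3, 0.8, 1.2]
gripper_width: 0.586
```

Run:
```python
from h import *
s=r.read_state();im,D=r.camera('wrist');p=r.camera_params('wrist');save('w1',im,1.4);T=pose(p,s);print(p,s['clock'],s['ee_pos'],s['orientation'].round(3),s['gripper_width'],s['joint_positions'].round(2))
np.savez('w1.npz',im=im,D=D,T=T)
```

```text
{'fov_y': 70.1805111337678, 'cx': 282.73628418212706, 'cy': 211.46222836537655, 'k1': -0.040190167974167516, 'mount': array([[ 1.06548797e-03, -9.70457004e-01, -2.41271773e-01,
         6.82098664e-02],
       [ 9.99999128e-01,  1.22233792e-03, -5.00428833e-04,
        -8.06899047e-04],
       [ 7.80560302e-04, -2.41271029e-01,  9.70457460e-01,
        -1.70097038e-01],
       [ 0.00000000e+00,  0.00000000e+00,  0.00000000e+00,
         1.00000000e+00]])} 2.35 [0.47185593 0.05587786 0.18347701] [[-0.178  0.984 -0.002]
 [ 0.984  0.178 -0.   ]
 [-0.    -0.002 -1.   ]] 0.5859132775155703 [ 0.11  0.16  1.98 -0.    1.01 -0.06]
```

View pics/w1.png

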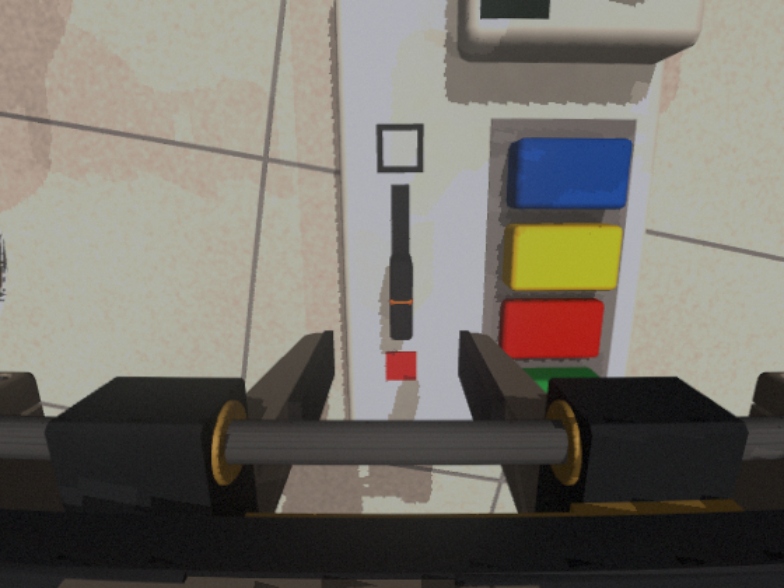

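Wrist view: the tab is aligned and lies between the jaws in x. The orange stripe is at (400,301), and I'll check it against the estimate.

Run:
```python
from h import *
d=np.load('w1.npz');T=d['T'];p=r.camera_params('wrist')
uv=np.array([[400.5,301],[400.5,338],[401,256]])/1.4
P=onplane(p,T,uv,.110);print(P)
R=np.array([[.9833,-.1822],[.1822,.9833]]);print((P[:,:2]-[.5562,.0727])@R*1000)
C=cloud(p,T,d['D']);g=(C[...,:2]-[.5562,.0727])@R
h=cv2.cvtColor(d['im'],cv2.COLOR_RGB2HSV);H,S=h[...,0],h[...,1]
for k,m in {'b':(H>105)&(H<130),'y':(H>20)&(H<35),'r':(H<6)|(H>174)}.items():
    q=m&(S>150)&(abs(g[...,0]-.02)<.06)&(C[...,2]>.07); zt=np.median(C[q][:,2]);q&=abs(C[...,2]-zt)<.004
    print(k,zt,np.percentile(g[q],[1,50,99],axis=0)*1000)
```

```text
[[0.47273109 0.06069753 0.11      ]
 [0.47700779 0.03755778 0.11      ]
 [0.46806847 0.08755035 0.11      ]]
[[-84.26182692   3.40600947]
 [-84.27261101 -20.12652049]
 [-83.95399582  30.65991422]]
b 0.09380994538766899 [[-12.96587286  58.28330995]
 [ 19.52564541  78.86594122]
 [ 52.60718556  98.29897488]]
y 0.09375521913880336 [[-13.68650091   6.82350649]
 [ 18.77756834  27.30282251]
 [ 53.21656611  47.00079418]]
r 0.08127464237311749 [[-13.50162483 -45.15396061]
 [ 19.6568644  -24.01388154]
 [ 53.41125345  -5.05955997]]
```

{"method": "servo_tool", "body": {"travel": [[0.5,2,-20],[0.5,2,-50],[0.5,2,-80],[0.5,2,-97],[0.5,2,-103],[0.5,2,-103],[0.5,2,-103]], "angular": [[0,0,0],[0,0,0],[0,0,0],[0,0,0],[0,0,0],[0,0,0],[0,0,0]], "gripper": [54,54,54,54,54,54,54]}}

```text
clock: 3.28
ee_pos: [0.4739, 0.0589, 0.0824]
orientation: [[-0.179, 0.984, 0.001], [0.984, 0.179, 0.0], [-0.0, 0.001, -1.0]]
ft_force: [0.6, 0.9, -0.6]
gripper_width: 0.585
```

{"method": "servo_tool", "body": {"travel": [[0,0,0],[0,0,0],[0,0,0],[0,0,0],[0,0,0],[0,0,0],[0,0,0],[0,0,0]], "angular": [[0,0,0],[0,0,0],[0,0,0],[0,0,0],[0,0,0],[0,0,0],[0,0,0],[0,0,0]], "gripper": [40,30,20,8,8,8,8,8], "newtons": 20}}

```text
clock: 4.28
ee_pos: [0.474, 0.059, 0.0817]
orientation: [[-0.18, 0.984, 0.001], [0.984, 0.18, 0.0], [-0.0, 0.001, -1.0]]
ft_force: [5.1, 0.5, -5.2]
gripper_width: 0.152
```

{"method": "servo_tool", "body": {"travel": [[-1,5,0],[-2,11,0],[-3.2,17,0],[-4.4,23,0],[-5.5,29,0],[-6.5,34,0],[-7.2,38,0],[-7.6,41,0],[-7.8,42,0],[-7.8,42,0]], "angular": [[0,0,0],[0,0,0],[0,0,0],[0,0,0],[0,0,0],[0,0,0],[0,0,0],[0,0,0],[0,0,0],[0,0,0]], "gripper": [8,8,8,8,8,8,8,8,8,8]}}

```text
clock: 5.52
ee_pos: [0.4667, 0.0975, 0.0817]
orientation: [[-0.182, 0.983, 0.002], [0.983, 0.182, -0.006], [-0.006, 0.001, -1.0]]
ft_force: [9.6, -25.5, -2.2]
gripper_width: 0.157
```

The tool travelled 39.2 mm and then met 25 N at the stop. I'll release and rise, then go to the green key.

{"method": "servo_tool", "body": {"travel": [[0.3,-2,0],[0.3,-2,0],[0.3,-2,0],[0.3,-2,0],[0.3,-2,15],[0.3,-2,40],[0.3,-2,65],[0.3,-2,90],[0.3,-2,90]], "angular": [[0,0,0],[0,0,0],[0,0,0],[0,0,0],[0,0,0],[0,0,0],[0,0,0],[0,0,0],[0,0,0]], "gripper": [20,30,40,50,50,50,50,50,50]}}

```text
clock: 6.65
ee_pos: [0.4672, 0.0993, 0.174]
orientation: [[-0.18, 0.984, 0.004], [0.984, 0.18, 0.001], [0.0, 0.004, -1.0]]
ft_force: [-0.8, -0.5, -0.2]
gripper_width: 0.548
```

Run:
```python
from h import *
s=r.read_state();im,D=r.camera('wrist');p=r.camera_params('wrist');save('w2',im,1.4);T=pose(p,s);print(s['clock'],s['ee_pos'],s['gripper_width'],s['ft_force'])
im,D=r.camera('top');save('t2',im[150:280,180:350],4.5)
```

```text
6.65 [0.46716743 0.0992988  0.17398039] 0.5483729252663926 [-0.83322584 -0.45091588 -0.19400946]
```

View pics/w2.png

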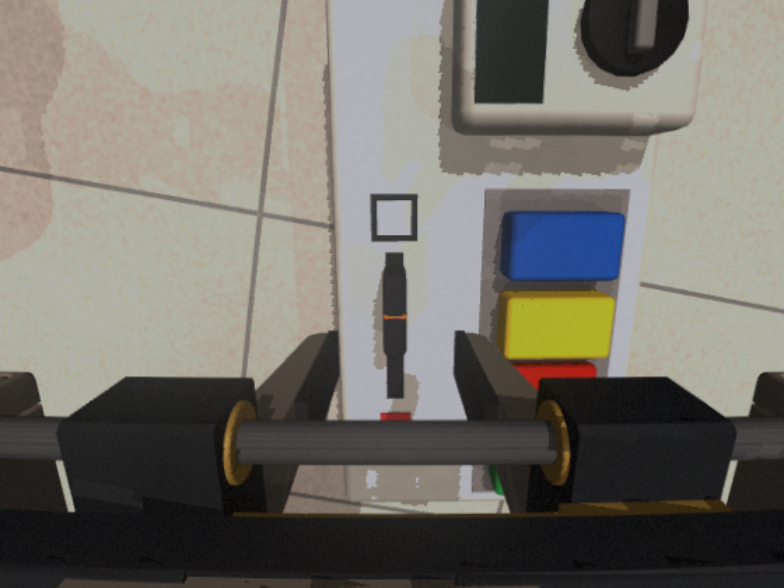

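Run:
```python
from h import *
s=r.read_state();p=r.camera_params('wrist');T=pose(p,s)
P=onplane(p,T,np.array([[395,316.5]])/1.4,.110)
R=np.array([[.9833,-.1822],[.1822,.9833]]);print((P[:,:2]-[.5562,.0727])@R*1000)
```

```text
[[-85.60667304  40.71350427]]
```

View pics/t2.png

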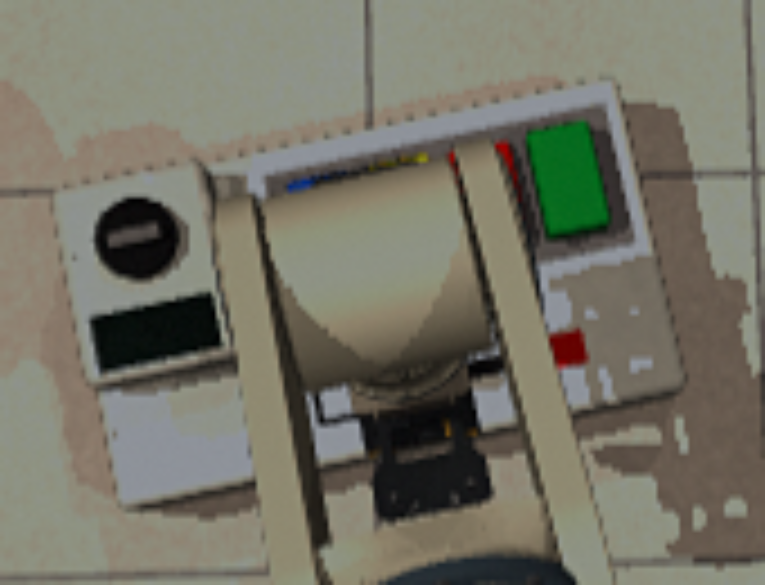

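The tab's stripe now reads about 40.7 mm. Moving above the green key with the fingers shut.

{"method": "servo_tool", "body": {"travel": [[15,-12,0],[40,-32,0],[70,-56,0],[98,-79,0],[115,-93,-10],[122,-99,-25],[122.5,-99,-45],[122.5,-99,-60],[122.5,-99,-60],[122.5,-99,-60]], "angular": [[0,0,0],[0,0,0],[0,0,0],[0,0,0],[0,0,0],[0,0,0],[0,0,0],[0,0,0],[0,0,0],[0,0,0]], "gripper": [30,20,10,0,0,0,0,0,0,0]}}

```text
clock: 8.0
ee_pos: [0.5883, 0.0002, 0.1119]
orientation: [[-0.18, 0.984, 0.0], [0.984, 0.18, 0.0], [-0.0, 0.0, -1.0]]
ft_force: [-0.3, -0.4, 0.4]
gripper_width: 0.003
```

Run:
```python
from h import *
s=r.read_state();im,D=r.camera('wrist');save('w3',im,1.4);print(s['clock'],s['ee_pos'],s['gripper_width'],s['ft_force'])
im,D=r.camera('side');save('s3',im[120:330,150:370],3)
```

```text
8.0 [5.88344934e-01 1.86670891e-04 1.11899288e-01] 0.002854335921818235 [-0.3079517  -0.35986476  0.42497691]
```

View pics/w3.png

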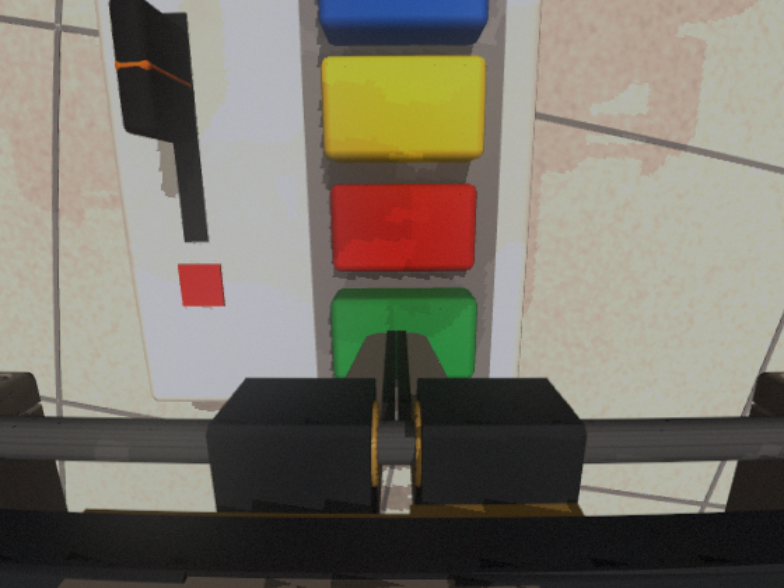

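View pics/s3.png

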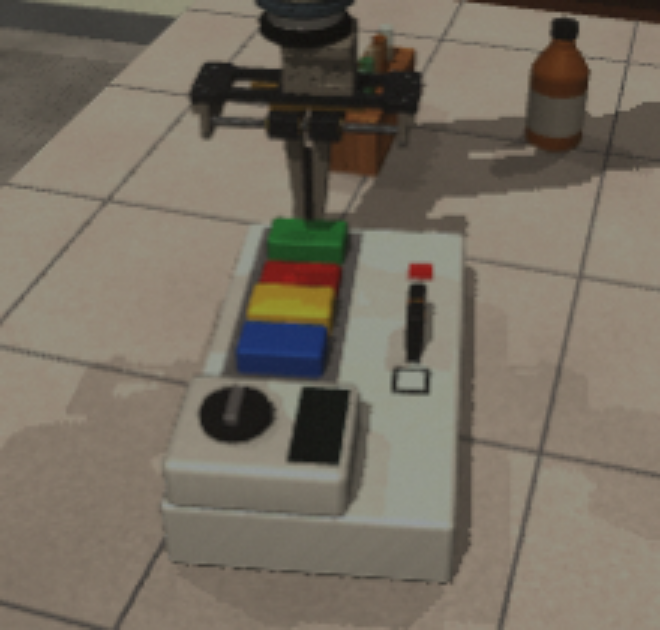

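The finger tips are centred over the green key at (400,345), clear of red. The tab is at the white mark. Pressing now.

{"method": "servo_tool", "body": {"travel": [[0,0,-10],[0,0,-15],[0,0,-20],[0,0,-25],[0,0,-29],[0,0,-32],[0,0,-34],[0,0,-35],[0,0,-35]], "angular": [[0,0,0],[0,0,0],[0,0,0],[0,0,0],[0,0,0],[0,0,0],[0,0,0],[0,0,0],[0,0,0]], "gripper": [0,0,0,0,0,0,0,0,0]}}

```text
clock: 9.22
ee_pos: [0.5881, -0.0001, 0.0783]
orientation: [[-0.179, 0.984, -0.0], [0.984, 0.179, 0.0], [0.0, -0.0, -1.0]]
ft_force: [-7.5, 1.2, 22.4]
gripper_width: 0.007
```

{"method": "servo_tool", "body": {"travel": [[0,0,-1],[0,0,-1],[0,0,2],[0,0,6],[0,0,20],[0,0,45],[0,0,70],[0,0,95],[0,0,95]], "angular": [[0,0,0],[0,0,0],[0,0,0],[0,0,0],[0,0,0],[0,0,0],[0,0,0],[0,0,0],[0,0,0]], "gripper": [0,0,0,0,0,0,0,0,0]}}

```text
clock: 10.35
ee_pos: [0.5898, -0.0001, 0.1738]
orientation: [[-0.18, 0.984, 0.004], [0.984, 0.18, -0.0], [-0.001, 0.004, -1.0]]
ft_force: [0.2, -0.6, -0.4]
gripper_width: 0.003
```

Run:
```python
from h import *
s=r.read_state();im,D=r.camera('wrist');save('w4',im,1.4);print(s['clock'],s['ee_pos'],s['gripper_width'],s['ft_force'])
im,D=r.camera('side');save('s4',im[120:330,150:370],3);p=r.camera_params('side');C=cloud(p,pose(p),D)
g=(C[...,:2]-[.5562,.0727])@np.array([[.9833,-.1822],[.1822,.9833]])
for k,y in dict(blue=.078,yellow=.026,red=-.026,green=-.078).items():
    m=(abs(g[...,0]-.02)<.02)&(abs(g[...,1]-y)<.01)&(C[...,2]<.12)&(D>0);print(k,np.median(C[m][:,2]))
```

```text
10.35 [ 5.89756615e-01 -1.09226871e-04  1.73788517e-01] 0.0026560594889579255 [ 0.22846476 -0.59725741 -0.35974432]
blue 0.09548888128311128
yellow 0.09547583638544499
red 0.09549282995015129
green 0.08324904324241023
```

View pics/s4.png

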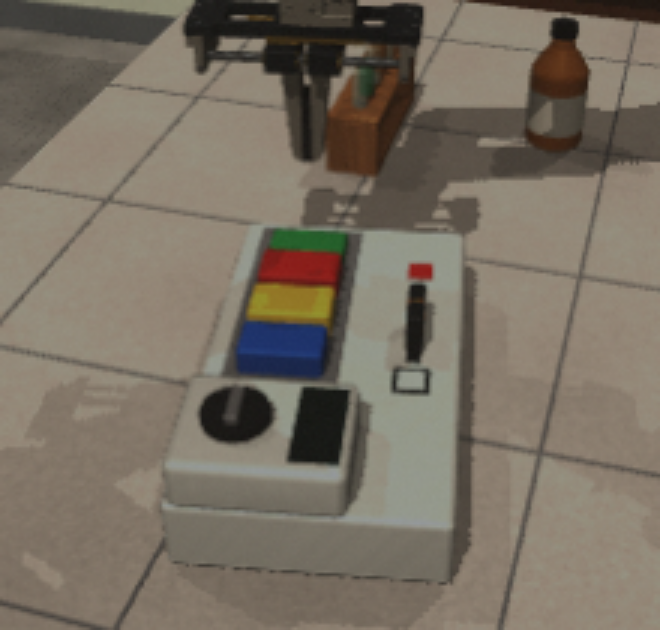

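View pics/w4.png

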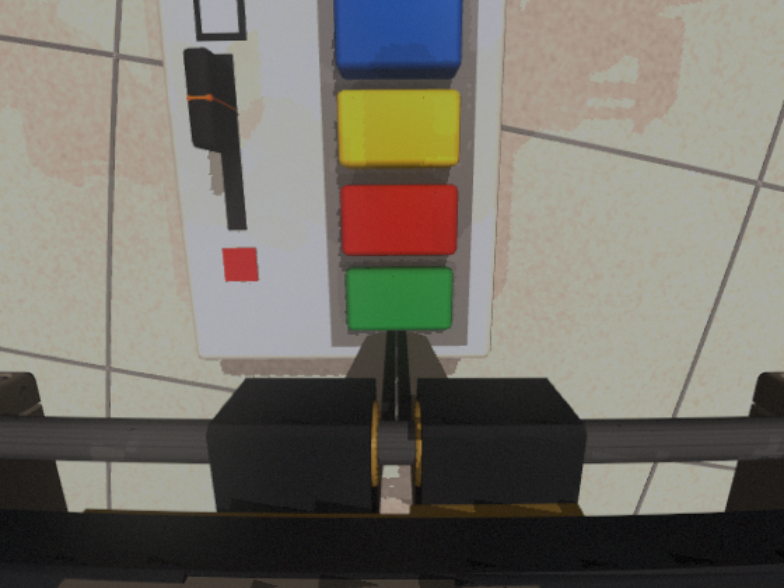

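Green is latched (12 mm down) and red is up. Going back to the tab.

{"method": "servo_tool", "body": {"travel": [[-15,12,0],[-40,32,0],[-70,56,0],[-98,78,0],[-115,91,0],[-122,97,0],[-122.5,97.5,0],[-122.5,97.5,-20],[-122.5,97.5,-40],[-122.5,97.5,-55]], "angular": [[0,0,0],[0,0,0],[0,0,0],[0,0,0],[0,0,0],[0,0,0],[0,0,0],[0,0,0],[0,0,0],[0,0,0]], "gripper": [20,40,50,50,50,50,50,50,50,50]}}

```text
clock: 11.7
ee_pos: [0.4664, 0.097, 0.1157]
orientation: [[-0.179, 0.984, -0.0], [0.984, 0.179, -0.0], [-0.0, -0.0, -1.0]]
ft_force: [0.2, 0.3, 0.3]
gripper_width: 0.548
```

{"method": "servo_tool", "body": {"travel": [[0,0,-18],[0,0,-34],[0,0,-37],[0,0,-37],[0,0,-37],[0,0,-37],[0,0,-37],[0,0,-37],[0,0,-37],[0,0,-37]], "angular": [[0,0,0],[0,0,0],[0,0,0],[0,0,0],[0,0,0],[0,0,0],[0,0,0],[0,0,0],[0,0,0],[0,0,0]], "gripper": [50,50,50,40,30,20,8,8,8,8], "newtons": 20}}

```text
clock: 12.95
ee_pos: [0.4667, 0.0976, 0.08]
orientation: [[-0.18, 0.984, 0.002], [0.984, 0.18, 0.0], [0.0, 0.002, -1.0]]
ft_force: [4.5, 0.7, 2.4]
gripper_width: 0.152
```

{"method": "servo_tool", "body": {"travel": [[1,-5,0],[2,-11,0],[3.2,-17,0],[4.4,-23,0],[5.5,-29,0],[6.5,-34,0],[7.2,-38,0],[7.6,-41,0],[7.8,-42,0],[7.8,-42,0]], "angular": [[0,0,0],[0,0,0],[0,0,0],[0,0,0],[0,0,0],[0,0,0],[0,0,0],[0,0,0],[0,0,0],[0,0,0]], "gripper": [8,8,8,8,8,8,8,8,8,8]}}

```text
clock: 14.2
ee_pos: [0.4742, 0.0578, 0.08]
orientation: [[-0.178, 0.984, 0.001], [0.984, 0.178, 0.004], [0.004, 0.002, -1.0]]
ft_force: [3.2, 17.7, 3.2]
gripper_width: 0.15
```

The tool travelled about 40.5 mm and met 18 N at the stop. Releasing and retreating.

{"method": "servo_tool", "body": {"travel": [[0,0,0],[0,0,0],[0,0,0],[0,0,0],[0,0,15],[0,0,40],[0,0,70],[0,0,100],[-30,-20,110],[-60,-50,110]], "angular": [[0,0,0],[0,0,0],[0,0,0],[0,0,0],[0,0,0],[0,0,0],[0,0,0],[0,0,0],[0,0,0],[0,0,0]], "gripper": [20,30,40,50,50,50,50,50,50,50]}}

```text
clock: 15.45
ee_pos: [0.4137, 0.0052, 0.1914]
orientation: [[-0.181, 0.983, 0.003], [0.983, 0.181, -0.0], [-0.001, 0.003, -1.0]]
ft_force: [-0.6, -0.5, -1.0]
gripper_width: 0.546
```

{"method": "servo_tool", "body": {"travel": [[-10,-40,0],[-20,-90,0],[-20,-130,0],[-20,-150,0],[-20,-150,0]], "angular": [[0,0,0],[0,0,0],[0,0,0],[0,0,0],[0,0,0]], "gripper": [50,50,50,50,50]}}

```text
clock: 16.08
ee_pos: [0.3936, -0.1457, 0.1904]
orientation: [[-0.177, 0.984, 0.001], [0.984, 0.177, -0.0], [-0.001, 0.001, -1.0]]
ft_force: [0.0, 0.1, -0.7]
gripper_width: 0.547
```

Run:
```python
from h import *
s=r.read_state();print(s['clock'],s['ee_pos'],s['ft_force'])
for n in ['side','top']:
    im,D=r.camera(n);save(n+'5',im,1.4);p=r.camera_params(n);C=cloud(p,pose(p),D)
    g=(C[...,:2]-[.5562,.0727])@np.array([[.9833,-.1822],[.1822,.9833]]);z=C[...,2]
    for k,y in dict(blue=.078,yellow=.026,red=-.026,green=-.078).items():
        m=(abs(g[...,0]-.02)<.02)&(abs(g[...,1]-y)<.01)&(z<.12)&(D>0);print(n,k,np.median(z[m]) if m.any() else None)
    tab=(abs(g[...,0]+.085)<.03)&(abs(g[...,1])<.09)&(z>.088)&(z<.125)
    if tab.any():print('tab',g[tab].mean(0),g[tab].min(0),g[tab].max(0),tab.sum())
```

```text
16.075 [ 0.39360849 -0.14565103  0.19043144] [ 0.02094486  0.11595806 -0.65694974]
side blue 0.095560924918899
side yellow 0.09537723258558051
side red 0.09546992554460176
side green 0.08276916569683929
tab [-0.08310917  0.0103975 ] [-0.08999264 -0.02185559] [-0.07579839  0.02720583] 100
top blue 0.09393269388010195
top yellow 0.09377603000479673
top red 0.09355877524138445
top green 0.08193405622008876
tab [-0.0857582  -0.00036881] [-0.09215919 -0.02456626] [-0.07785361  0.02431728] 99
```

View pics/top5.png

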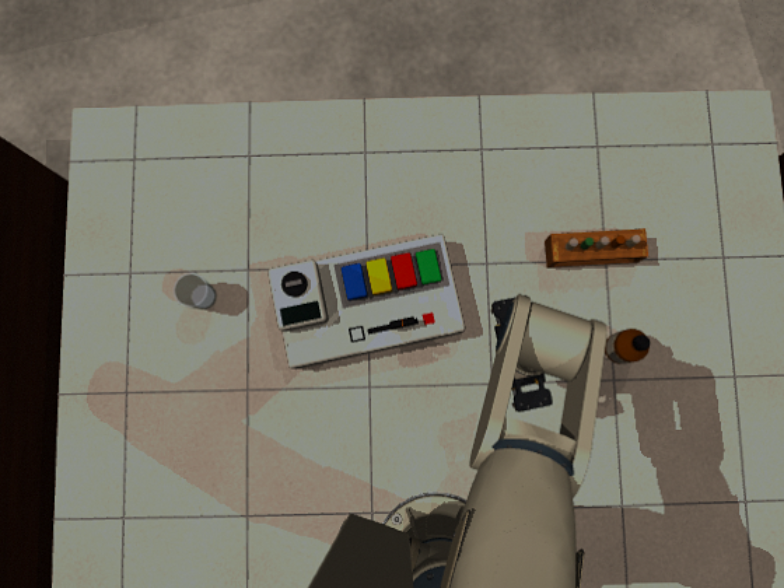

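View pics/side5.png

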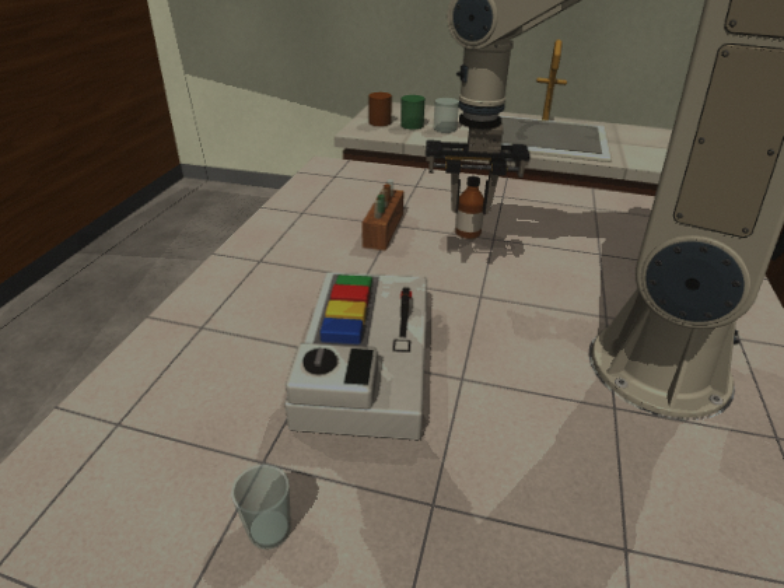

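The tab is at the red mark at y≈0 mm. Green is down, the other keys are up, the bystanders look unmoved, and the arm is clear. Handing in.

```bash
python3 -c "
from bench import r
print(r.finish_job())"
```

```text
the job is handed in; nothing more can be done
None
```

The filter is changed from red to green, and I handed the job in at about 16 s with the arm clear of everything.

- **Unlock:** I gripped the lock tab and slid it to the unlocked end. The tool travelled about 39 mm and met about 25 N at the stop.
- **Press:** I pressed the green key with shut fingers to its bottom stop, at about 22 N, then let go.
- **Lock:** I slid the tab back to the locked end. The tool travelled about 40 mm and met about 18 N at the stop.

**Final checks:**
- **Keys:** Camera depth puts green about 12 mm below the other three, so it is latched. Red, blue and yellow are all at full height.
- **Tab:** The top camera puts its centre at −0.4 mm, next to the red mark. The side camera's points average about +10 mm. That view also read about +13 mm at the locked start because it sees the tab from one side, so I trusted the top view.
- **Bystanders:** The bottle, beaker and rack look unmoved in the pictures. I compared them by eye and did not measure them.

The unlocked position of the tab was confirmed by one wrist picture (40.7 mm) and the stop force. That camera's before-and-after shift was only about 37 mm, which I put down to calibration error.

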